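# Find the 12 N clamp spring on the spring tester and fit it to the gluing clamp

## Task

One of the three look-alike springs on the tester pushes back with about 12 N when its brass cap is pressed level with the top of the red bar: press them one by one to that height, never far past it, holding for a second and reading the force, until you have found it. Gently fit that spring over the brass pin of the blue clamp, fully down and upright, then confirm it there: press its cap level with the jaw's red top, hold for a second (12 N again), then let it rise and back off. Leave the other two springs standing on the tester and do not disturb the bowl, the jar or the brush.

Things in the scene. Friction and masses are not known exactly. Their poses are not given: they have to be found in the camera images.
- tester: fixed aluminium spring tester plate, 110 (x) x 300 (y) x 25 mm high. Origin: centre of its underside, on the table; z up. Its flat top is 25 mm up. Three upright steel spigots (11 mm diameter, 10 mm tall) at y = -95, 0 and +95 mm, x = 0 of its frame; each carries one spring. The red bar runs along y at x = -45 mm (the robot's side), on a post 42 mm tall over the plate at each end (y = +-141 mm)
- red_line (a point): middle of the top edge of the red bar, 36 mm above the tester plate's top (bar 4 mm thick, 5 mm high, 290 mm long): the height to which the top of a spring's cap is to be pressed. Axes as the tester's
- spring_a: one of three look-alike upright springs, 52 mm tall, 34 mm in diameter, about 80 g: black foot ring (8 mm high, 15 mm bore right through), bare coil (30 mm outside, hollow), solid brass cap (34 mm diameter, 14 mm tall, 38 to 52 mm above the underside). Strength not known beforehand. Origin: centre of the foot's underside; z up. Best gripped by the cap from above, closing along the tester's y
- spring_b: another of the three springs, as spring_a but for its strength, which is not known beforehand
- spring_c: another of the three springs, as spring_a but for its strength, which is not known beforehand
- spring_a_cap (a joint): how far the cap of spring_a is pressed straight down, m: 0 at free height, 0.016 with the cap's top level with the red bar, 0.024 at most. In some order the three springs give about 6, 12 and 18 N at 0.016; force grows evenly with travel from a small preload
- spring_b_cap (a joint): the same for spring_b
- spring_c_cap (a joint): the same for spring_c
- clamp: fixed blue gluing clamp, base 80 (x) x 170 (y) x 25 mm high. Origin: centre of its underside, on the table; z up. A brass pin stands at y = +40 mm; the jaw stands between y = -44 and -78 mm: a cork pad with a red top 36 mm above the base's top, a steel plate behind it and a white sherd between, rising to about 60 mm above the base's top
- clamp_seat (a point): foot of the brass pin on the clamp's flat top, 25 mm above the table: where the centre of the spring's underside belongs. The pin is 12 mm in diameter and 15 mm tall, tapering to 6 mm over its upper 5 mm
- bowl: bystander: white porcelain bowl, 110 mm across, 50 mm tall, standing on the mat. Origin: centre of its underside
- jar: bystander: amber jar with black cap, 48 mm across, 65 mm tall. Origin: centre of its underside
- brush: bystander: brush, 160 mm long, lying on the mat. Origin: under its middle
- clamp_line (a point): middle of the red top of the clamp's jaw, 36 mm above the clamp's flat top: the height to which the cap's top is pressed when the spring stands on the pin (again 16 mm of travel)

How it is judged:
On the way, in this order (a step that is already met when the one before it is completed fails the run):
1. a spring on the tester is pressed by the fingers to within 2.5 mm of the red bar's top and held there for 0.4 s, bearing on the tester with 9 to 15 N, as only the 12 N one does (((value of joint spring_a_cap between 0.0135 and 0.0185 m and contact force between spring_a and tester between 9 and 15 N and contact force between the fingers and spring_a above 6 N) or (value of joint spring_b_cap between 0.0135 and 0.0185 m and contact force between spring_b and tester between 9 and 15 N and contact force between the fingers and spring_b above 6 N) or (value of joint spring_c_cap between 0.0135 and 0.0185 m and contact force between spring_c and tester between 9 and 15 N and contact force between the fingers and spring_c above 6 N))), for 0.4 s.
2. the 12 N spring, seated on the clamp's pin, is pressed to within 2.5 mm of the jaw's red top and held there for 0.4 s, bearing on the clamp with 9 to 15 N (((value of joint spring_a_cap between 0.0135 and 0.0185 m and contact force between spring_a and clamp between 9 and 15 N and horizontal distance between spring_a and clamp_seat below 0.004 m and z of spring_a in the frame of clamp_seat below 0.003 m) or (value of joint spring_b_cap between 0.0135 and 0.0185 m and contact force between spring_b and clamp between 9 and 15 N and horizontal distance between spring_b and clamp_seat below 0.004 m and z of spring_b in the frame of clamp_seat below 0.003 m) or (value of joint spring_c_cap between 0.0135 and 0.0185 m and contact force between spring_c and clamp between 9 and 15 N and horizontal distance between spring_c and clamp_seat below 0.004 m and z of spring_c in the frame of clamp_seat below 0.003 m))), for 0.4 s.
At the end, for the whole second after the job is handed in: the 12 N spring stands released and at rest on the clamp, its bore over the pin (within 4 mm of its centre), its foot within 3 mm of the clamp's top, upright within 0.08 rad and not compressed by 3 mm or more; the other two springs stand upright on the tester within 8 mm of where they began (((horizontal distance between spring_a and clamp_seat below 0.004 m and z of spring_a in the frame of clamp_seat between -0.003 and 0.003 m and value of joint spring_a_cap below 0.003 m and linear speed of spring_a below 0.02 m/s and distance of each of spring_b, spring_c from where it was at the start of the episode below 0.008 m) or (horizontal distance between spring_b and clamp_seat below 0.004 m and z of spring_b in the frame of clamp_seat between -0.003 and 0.003 m and value of joint spring_b_cap below 0.003 m and linear speed of spring_b below 0.02 m/s and distance of each of spring_a, spring_c from where it was at the start of the episode below 0.008 m) or (horizontal distance between spring_c and clamp_seat below 0.004 m and z of spring_c in the frame of clamp_seat between -0.003 and 0.003 m and value of joint spring_c_cap below 0.003 m and linear speed of spring_c below 0.02 m/s and distance of each of spring_a, spring_b from where it was at the start of the episode below 0.008 m)) and angle between each of spring_a, spring_b, spring_c's own z axis and vertical below 0.08 rad); the robot touches nothing.
It fails at once if a spring is pressed more than 4.5 mm past the red bar's top (it takes a set) (value of joint any of spring_a_cap, spring_b_cap, spring_c_cap above 0.0205 m).
It fails at once if a spring is pushed onto the clamp or its pin with more than 17 N (contact force between any of spring_a, spring_b, spring_c and clamp above 17 N).
It fails at once if the bowl, the jar or the brush is moved more than 20 mm (distance of any of bowl, jar, brush from where it was at the start of the episode above 0.02 m).
It also fails if it takes over 72 s, if anything falls off the work surface, if the arm or the gripper's body presses on something with over 40 N, if the wrist force passes 120 N, or if a joint passes its speed limit or range.

## Robot

A 7-joint arm with a two-finger parallel gripper is mounted at the origin on the work surface. World frame = base frame: x ahead of the robot, y to its left, z up, the work surface at z = 0. Lengths are in m, angles in rad, forces in N, time in s.
With the tool pointing down it reaches from about 0.35 to 0.9 m from the base axis. Payload 8.1 kg.
Tool frame: the origin (TCP) lies at the very end of the fingers, on their centre line; the grasp point (between the pads) lies 19 mm behind it (arm.tcp_to_grasp is the distance from the TCP to the grasp point, in m); z points along the fingers, y is the line along which they close (so a half turn about z gives the same grasp; the last joint's range is limited). The gripper opens to 92 mm and grips with 3 to 60 N. Pads are 19 mm wide; open, the fingers measure 130 mm over their backs; the gripper's body (75 mm by 190 mm) begins 47 mm behind the grasp point.
Start: joints at [-0.103, 0.434, 0.025, 1.573, -0.012, 1.134, -0.075], TCP at [0.625, -0, 0.227] pointing down, gripper open.
Joint ranges: [-2.62, 2.62], [-0.44, 2.09], [-1.27, 1.32], [0.08, 2.57], [-1.32, 4.46], [0.12, 2], [-2.74, 2.74]. Speed limits (rad/s): [2.22, 2.22, 3.01, 3.01, 3.14, 3.14, 3.14].

## Interface

Orientations are given as a rotation vector (axis times angle).
In Python, from cell import arm, viewer, probe_bus gives the robot as it stands (arm), with the cameras (viewer) and the readings (probe_bus).
- The arm moves only by the tool nudge_tcp, called after ">>>" as name(argument=value, ...) on one line, values as JSON. Schema: {"type":"object","properties":{"deltas":{"type":"object","properties":{"segments":{"type":"array","items":{"type":"array","items":{"type":"number"},"minItems":5,"maxItems":5},"minItems":1,"maxItems":10}},"additionalProperties":false,"required":["segments"]},"clamp_n":{"type":"number"},"only":{"type":"string"},"quiet":{"type":"boolean"},"lines":{"type":"string"}},"required":["deltas"],"additionalProperties":false}. deltas is an object whose key "segments" holds a list of rows, 1 to 10 of them, each of 5 numbers: dx, dy, dz in shares of the most that a row can go, 1 being 50 mm, then a turn about the tool's z in fractions of the full range, 1 being pi rad, then the opening from 0.0 (shut) to 1.0 (fully open); each row shifts and turns the commanded pose from where the row before left it, along the tool's axes as they then stand; what a row does not reach is not made up. A row lasts 1/10 s, in which the tool goes at most 0.05 m and 0.15 rad, less where a joint would pass 70% of its speed; a pose out of reach is approached as far as the arm can. The fingers move at their own pace and stop on an object; clamp_n is the grip in N (left out, the last holds). Time passes only in rows, so rows that do not move let the fingers close. The tool returns the time, the measured TCP pose, the force, the opening and the grip force at its end. only (a regular expression) keeps the lines of the reply that match it, lines (a string "A,B") keeps lines A to B, and quiet returns only ok. Shift and turn numbers lie between -1 and 1, and a call with a number outside is refused. Input that does not fit is refused with a message, and nothing moves.
- probe_bus.observe(): the state, without advancing time (a new reading comes with each control period).
- viewer.get_image(name): name is "scene" or "side" or "wrist"; returns a dict with "image" (384x512x3 uint8, blue, green, red), "fx", "fy", "cx", "cy" (pixels), "cam_to_world" (4x4, takes a point from camera to world coordinates); the wrist camera has in their place "mount" (4x4, takes a point from camera to tool coordinates, whose origin is the TCP and whose axes are the flange's). Camera axes: x right, y down, z forward; pixel columns grow to the right and rows downward; lengths in m; the calibration is good to about 2 mm. A picture is of the moment at which its call begins: read the wrist's pose just before it. There is no depth.
- arm.sign_off(): hands the job in; it is judged then, once.
The state is a dict: "clock": time; "joints": joint angles; "dq": joint speeds; "joint_efforts": joint torques, N m; "position": TCP position; "ee_rot": TCP orientation; "force": force on the tool from outside, world axes, zero at the start; "ft_torque": the same for the moment, N m; "width": opening from 0.0 (shut) to 1.0 (fully open); "gripper_force": force on a finger pad.
Only numpy, scipy, OpenCV 4.12 (cv2) and the standard library are available. Lean on these libraries where they do the work, as an engineer would, in place of code of your own. Each camera call takes 0.05 s, during which the arm holds its last target. There are 200 camera calls.

## Working session

There is one attempt and no reset: what is moved stays moved. The work goes in short steps, Python scripts to look and compute and a tool call to move; the robot and the scene stay as the last step left them, time stands still between calls to the robot, and variables do not carry over. Pictures are saved under pics/ and viewed, at most 10 in all, crops included, and the job is handed in when it is done.

```bash
ls; mkdir -p pics
```

Run:
```python
from cell import arm, viewer, probe_bus
import cv2,numpy as np
o=probe_bus.observe();print({k:np.round(v,3).tolist() for k,v in o.items()})
a=viewer.get_image("scene");b=viewer.get_image("side")
np.set_printoptions(precision=4,suppress=True)
for n,i in(("scene",a),("side",b)):
    cv2.imwrite(f"pics/{n}0.png",i["image"]);print(n,i["fx"],i["fy"],i["cx"],i["cy"]);print(i["cam_to_world"])
```

```text
cell.py
pics
{'clock': 0.0, 'joints': [-0.103, 0.435, 0.025, 1.574, -0.012, 1.134, -0.075], 'dq': [0.001, 0.0, -0.0, 0.002, -0.001, -0.001, -0.0], 'joint_efforts': [0.0, -66.785, 0.985, -31.446, -0.061, 0.043, 0.0], 'position': [0.624, -0.0, 0.226], 'ee_rot': [-2.221, -2.221, 0.002], 'force': [1.094, 0.304, 0.383], 'ft_torque': [0.011, 0.024, -0.013], 'gripper_force': 0.0, 'width': 1.002}
scene 485.6370127590174 485.6370127590174 257.2724543475972 193.3029993325059
[[ 0.7432  0.4478 -0.4971  1.205 ]
 [ 0.6688 -0.5171  0.5342 -0.6689]
 [-0.0178 -0.7295 -0.6838  0.8849]
 [ 0.      0.      0.      1.    ]]
side 364.722296076026 364.722296076026 256.2466376839429 194.25114162427678
[[-0.7917 -0.3182  0.5215  0.1545]
 [-0.6105  0.4423 -0.657   0.5744]
 [-0.0216 -0.8385 -0.5444  0.5623]
 [ 0.      0.      0.      1.    ]]
```

View pics/scene0.png

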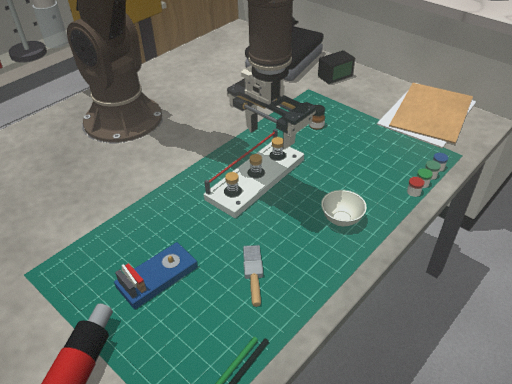

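View pics/side0.png

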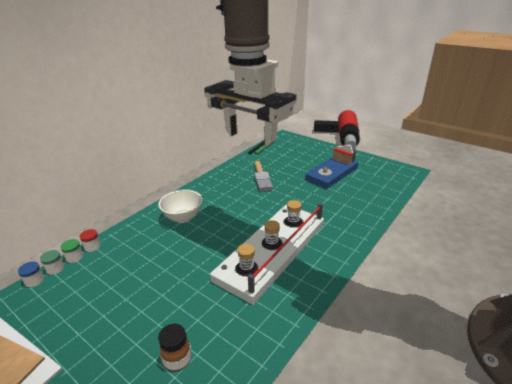

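The scene view shows the three cap tops near (232,177), (256,159) and (278,142), and the clamp pin near (171,260) with its jaw near (131,278). In the side view the caps are at about (246,251), (272,227) and (294,206), and the pin at about (325,171).

Create h.py:
```python
import numpy as np,cv2
from cell import arm, viewer, probe_bus
from scipy.spatial.transform import Rotation as R
np.set_printoptions(precision=4,suppress=True)
def T(o):
    M=np.eye(4);M[:3,:3]=R.from_rotvec(o["ee_rot"]).as_matrix();M[:3,3]=o["position"];return M
def snap(n,f=None):
    M=T(probe_bus.observe()) if n=="wrist" else None
    i=viewer.get_image(n)
    i["M"]=M@i["mount"] if n=="wrist" else i["cam_to_world"]
    if f:cv2.imwrite(f,i["image"])
    return i
def hit(i,u,v,z):
    d=i["M"][:3,:3]@[(u-i["cx"])/i["fx"],(v-i["cy"])/i["fy"],1];p=i["M"][:3,3]
    return p+d*(z-p[2])/d[2]
def proj(i,P):
    q=np.linalg.inv(i["M"])@np.append(P,1);return i["fx"]*q[0]/q[2]+i["cx"],i["fy"]*q[1]/q[2]+i["cy"]
```

Run:
```python
from h import *
a=snap("scene");b=snap("side")
for u,v in((232,177),(256,159),(278,142.5)):print(hit(a,u,v,.077))
for u,v in((246,250.5),(272,227),(294,206)):print("s",hit(b,u,v,.077))
print("pin",hit(a,171,259,.04),hit(b,325,169,.04),"jaw",hit(a,131,277,.061))
print("brush",hit(a,252,250,.01),hit(a,256,302,.01),"jar",hit(b,173,332,.065),"bowl",hit(a,343,200,.05))
w=snap("wrist","pics/w0.png");print(w["mount"],w["fx"],w["cx"],w["cy"])
```

```text
[ 0.5291 -0.0349  0.077 ]
[0.5269 0.0581 0.077 ]
[0.5247 0.1503 0.077 ]
s [0.5111 0.1623 0.077 ]
s [0.5132 0.0711 0.077 ]
s [ 0.5176 -0.0228  0.077 ]
pin [ 0.5886 -0.2944  0.04  ] [ 0.5744 -0.2805  0.04  ] jaw [ 0.5774 -0.3914  0.061 ]
brush [ 0.6896 -0.138   0.01  ] [ 0.7931 -0.2385  0.01  ] jar [0.4925 0.3707 0.065 ] bowl [0.7741 0.1038 0.05  ]
[[-0.0003 -0.9563 -0.2924  0.0785]
 [ 1.     -0.0002 -0.0003  0.0009]
 [ 0.0002 -0.2924  0.9563 -0.1579]
 [ 0.      0.      0.      1.    ]] 328.28885769288746 253.85856237327732 195.76959082904767
```

View pics/w0.png

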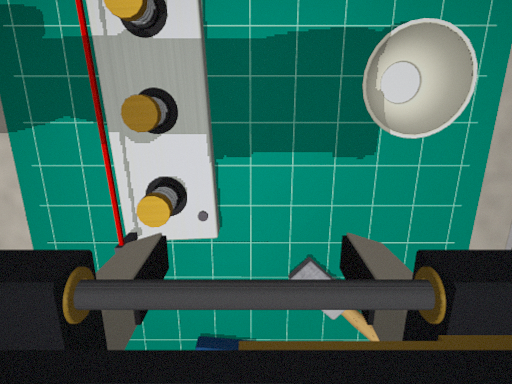

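The wrist view shows the caps at about (154,211), (142,113) and (127,4), the bar along the left edge, and the bowl well to the right. Next I turn the tool to close along y and centre it over the tester.

The rows are not in the units I measure in: shifts go in shares of 50 mm and turns go in shares of pi rad. I convert before sending: -0.05 m is -1, -0.045 m is -0.9, 0.15 rad / 3.1416 = 0.0477.

>>> nudge_tcp(deltas={"segments":[[0.6,-1,0,0.0477,1],[0.6,-0.9,0,0.0477,1],[0,0,0,0.0477,1],[0,0,0,0.0477,1],[0,0,0,0.0477,1],[0,0,0,0.0477,1],[0,0,0,0.0477,1],[0,0,0,0.0477,1],[0,0,0,0.0477,1],[0,0,0,0.0477,1]]})

```text
clock: 1.25
position: [0.5451, 0.0594, 0.2267]
ee_rot: [3.14, 0.101, -0.0]
force: [-0.3, -1.1, 0.8]
width: 1.003
gripper_force: 0.0
```

>>> nudge_tcp(deltas={"segments":[[0,0,0,0.0226,1],[0,0,0,0,1],[0,0,0,0,1]]})

```text
clock: 1.55
position: [0.5451, 0.0594, 0.2267]
ee_rot: [3.142, 0.004, -0.0]
force: [-0.6, 0.2, -0.4]
width: 0.997
gripper_force: 0.0
```

Run:
```python
from h import *
o=probe_bus.observe();print(o["position"],T(o)[:3,:3],o["joints"],o["force"])
w=snap("wrist","pics/w1.png")
```

```text
[0.5451 0.0594 0.2267] [[ 1.      0.0023 -0.    ]
 [ 0.0023 -1.     -0.    ]
 [-0.      0.     -1.    ]] [-0.4414  0.3119  0.3074  1.7809 -0.1063  1.065  -1.6648] [-0.5974  0.1694 -0.4231]
```

View pics/w1.png

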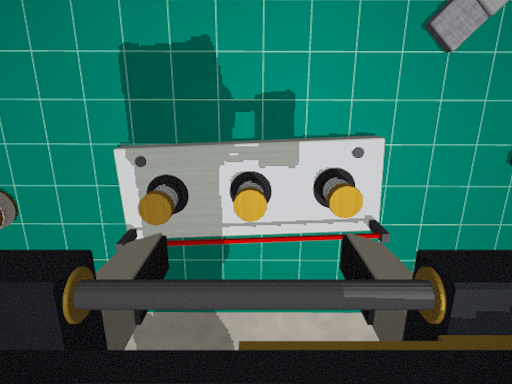

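The wrist view shows the cap tops near (156,208), (250,205) and (345,200), with the bar along v≈240. I'll segment them for accuracy.

Add to h.py:
```python
def caps(i,z,amin=300):
    h=cv2.cvtColor(i["image"],cv2.COLOR_BGR2HSV)
    m=cv2.inRange(h,(12,150,110),(28,255,255));out=[]
    for c in cv2.findContours(m,cv2.RETR_EXTERNAL,cv2.CHAIN_APPROX_NONE)[0]:
        if cv2.contourArea(c)>amin:
            (u,v),r=cv2.minEnclosingCircle(c);x,y,ww,hh=cv2.boundingRect(c)
            mm=cv2.moments(c);out.append((u,v,r,ww,hh,hit(i,mm["m10"]/mm["m00"],mm["m01"]/mm["m00"],z)))
    return out
```

Run:
```python
from h import *
w=snap("wrist")
for c in caps(w,.077):print(np.round(c[:5],1),c[5])
for P in((140,161),(358,152),(117,150),(383,137)):print(hit(w,*P,.025))
```

```text
[154.5 209.   16.6  32.   31. ] [0.5173 0.1573 0.077 ]
[249.9 204.5  16.5  33.   31. ] [0.5218 0.0628 0.077 ]
[345.2 201.3  16.9  34.   32. ] [ 0.5257 -0.0315  0.077 ]
[0.5553 0.1851 0.025 ]
[ 0.5658 -0.0559  0.025 ]
[0.5675 0.2091 0.025 ]
[ 0.5822 -0.0815  0.025 ]
```

In the tool's units: 0.03 m is 0.6, -0.0233 m is -0.466, -0.042 rad / 3.1416 = -0.0134.

>>> nudge_tcp(deltas={"segments":[[-0.466,-0.068,0,0,0],[0,0,0,-0.0134,0],[0,0,0.6,0,0],[0,0,0.6,0,0],[0,0,0.6,0,0],[0,0,0.6,0,0],[0,0,0.24,0,0],[0,0,0,0,0],[0,0,0,0,0],[0,0,0,0,0]]}, clamp_n=10)

```text
clock: 2.65
position: [0.523, 0.0629, 0.0962]
ee_rot: [-3.14, -0.066, -0.004]
force: [0.3, 0.3, 0.0]
width: 0.177
gripper_force: 0.0
```

In the tool's units: 0.008 m is 0.16.

>>> nudge_tcp(deltas={"segments":[[0,0,0.16,0,0],[0,0,0,0,0],[0,0,0,0,0],[0,0,0,0,0]]})

```text
clock: 3.05
position: [0.5219, 0.0628, 0.0869]
ee_rot: [-3.141, -0.066, -0.0]
force: [-0.2, 0.0, -0.1]
width: 0.006
gripper_force: 0.0
```

>>> nudge_tcp(deltas={"segments":[[0,0,0.08,0,0],[0,0,0.06,0,0],[0,0,0.06,0,0],[0,0,0.06,0,0],[0,0,0.04,0,0],[0,0,0,0,0],[0,0,0,0,0],[0,0,0,0,0]]})

```text
clock: 3.85
position: [0.5219, 0.0627, 0.0719]
ee_rot: [-3.141, -0.065, -0.0]
force: [-2.0, -0.2, 5.3]
width: 0.007
gripper_force: 2.3
```

In the tool's units: 0.003 m is 0.06, 0.002 m is 0.04.

>>> nudge_tcp(deltas={"segments":[[0,0,0.06,0,0],[0,0,0.06,0,0],[0,0,0.04,0,0],[0,0,0,0,0],[0,0,0,0,0]]})

```text
clock: 4.35
position: [0.5219, 0.0628, 0.0642]
ee_rot: [-3.141, -0.065, -0.0]
force: [-2.7, -0.1, 9.8]
width: 0.005
gripper_force: 4.9
```

>>> nudge_tcp(deltas={"segments":[[0,0,0.04,0,0],[0,0,0.02,0,0],[0,0,0,0,0],[0,0,0,0,0],[0,0,0,0,0],[0,0,0,0,0],[0,0,0,0,0],[0,0,0,0,0]]})

```text
clock: 5.15
position: [0.5219, 0.0628, 0.0613]
ee_rot: [-3.141, -0.065, -0.001]
force: [-3.0, -0.2, 13.0]
width: 0.004
gripper_force: 5.8
```

>>> nudge_tcp(deltas={"segments":[[0,0,0,0,0],[0,0,0,0,0],[0,0,0,0,0]]})

```text
clock: 5.45
position: [0.5219, 0.0627, 0.0614]
ee_rot: [-3.141, -0.065, -0.001]
force: [-3.6, -0.2, 11.8]
width: 0.006
gripper_force: 5.8
```

>>> nudge_tcp(deltas={"segments":[[0,0,0,0,0],[0,0,0,0,0]]})

```text
clock: 5.65
position: [0.5219, 0.0627, 0.0614]
ee_rot: [-3.141, -0.065, -0.001]
force: [-2.5, -0.9, 12.6]
width: 0.002
gripper_force: 5.8
```

>>> nudge_tcp(deltas={"segments":[[0,0,-0.08,0,0],[0,0,-0.12,0,0],[0,0,-0.12,0,0],[0,0,-0.4,0,0],[0,0,-0.8,0,0],[0,0,-0.8,0,0.6],[0,0,-0.4,0,0.6],[0,0,0,0,0.6],[0,0,0,0,0.6]]})

```text
clock: 6.55
position: [0.5218, 0.0628, 0.1966]
ee_rot: [-3.141, -0.066, -0.001]
force: [-0.3, -0.4, -1.2]
width: 0.303
gripper_force: 0.0
```

Run:
```python
from h import *
o=probe_bus.observe();print(o["position"],o["force"],o["width"])
w=snap("wrist")
for c in caps(w,.077):print(np.round(c[:5],1),c[5])
```

```text
[0.5218 0.0628 0.1966] [-0.2959 -0.3782 -1.2311] 0.3032225989899036
[360.2 190.9  19.2  38.   36. ] [ 0.5256 -0.0314  0.077 ]
[253.  190.5  18.6  37.   37. ] [0.5217 0.0628 0.077 ]
[146.  191.   18.9  37.   37. ] [0.5174 0.1572 0.077 ]
```

In the tool's units: 0.03 m is 0.6, 0.02 m is 0.4.

>>> nudge_tcp(deltas={"segments":[[0,0,0.6,0,0.6],[0,0,0.6,0,0.6],[0,0,0.6,0,0.6],[0,0,0,0,0.6],[0,0,0.4,0,0.6],[0,0,0.4,0,0.6],[0,0,0.31,0,0.6],[0,0,0,0,0.6]]})

```text
clock: 7.4
position: [0.5206, 0.0625, 0.0501]
ee_rot: [3.14, 0.065, -0.005]
force: [-1.3, 0.9, 0.2]
width: 0.601
gripper_force: 0.0
```

>>> nudge_tcp(deltas={"segments":[[0,0,0,0,0],[0,0,0,0,0],[0,0,0,0,0],[0,0,0,0,0],[0,0,0,0,0]]}, clamp_n=20)

```text
clock: 7.9
position: [0.5223, 0.0629, 0.0518]
ee_rot: [-3.141, -0.066, -0.002]
force: [-0.1, 0.1, 1.4]
width: 0.362
gripper_force: 20.0
```

In the tool's units: -0.035 m is -0.7, -0.005 m is -0.1.

>>> nudge_tcp(deltas={"segments":[[0,0,-0.1,0,0],[0,0,-0.1,0,0],[0,0,-0.2,0,0],[0,0,-0.6,0,0],[0,0,-0.7,0,0],[0,0,-0.6,0,0],[0,0,0,0,0]]})

```text
clock: 8.6
position: [0.5244, 0.0629, 0.1708]
ee_rot: [-3.139, -0.065, -0.011]
force: [0.3, 0.1, -0.8]
width: 0.361
gripper_force: 20.0
```

>>> nudge_tcp(deltas={"segments":[[0.066,0.8,0,0,0],[0,0.9,0,0,0],[0,0.9,0,0,0],[0,0.9,0,0,0],[0,0.9,0,0,0],[0,0.9,0,0,0],[0,0.9,0,0,0],[0,0.8,0,0,0],[0,0,0,0,0],[0,0,0,0,0]]})

```text
clock: 9.6
position: [0.5389, -0.2878, 0.1657]
ee_rot: [-3.141, -0.061, 0.002]
force: [0.3, 1.5, -0.9]
width: 0.363
gripper_force: 20.0
```

>>> nudge_tcp(deltas={"segments":[[0,0,0,0,0],[0,0,0,0,0]]})

```text
clock: 9.8
position: [0.5401, -0.285, 0.1661]
ee_rot: [-3.14, -0.069, 0.0]
force: [0.3, -0.2, -0.9]
width: 0.365
gripper_force: 20.0
```

Run:
```python
from h import *
w=snap("wrist","pics/w2.png");print(proj(w,[.5815,-.288,.04]))
```

```text
(np.float64(258.7145334234906), np.float64(142.46597697456468))
```

View pics/w2.png

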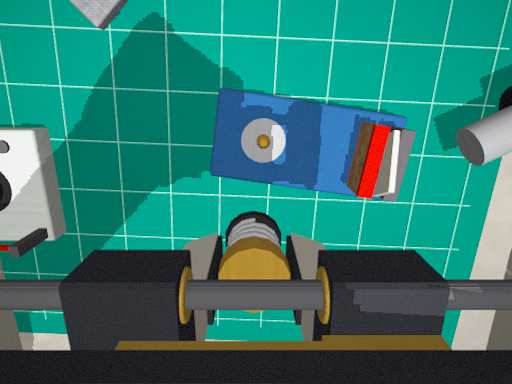

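The picture shows the brass pin at about (263,142) on its washer, with the jaw well clear at u≈350–410. The held spring is at (253,255) and looks straight.

>>> nudge_tcp(deltas={"segments":[[0,0,0,0,0],[0,0,0,0,0],[0,0,0,0,0]]})

```text
clock: 10.15
position: [0.5398, -0.2865, 0.1663]
ee_rot: [-3.141, -0.066, -0.0]
force: [0.7, -0.3, -1.2]
width: 0.367
gripper_force: 20.0
```

Run:
```python
from h import *
w=snap("wrist");im=w["image"];h=cv2.cvtColor(im,cv2.COLOR_BGR2HSV)
print(T(probe_bus.observe())[:3])
m=np.zeros(h.shape[:2],np.uint8);m[110:175,232:295]=255
br=cv2.inRange(h,(8,110,40),(30,255,255))&m
bl=cv2.inRange(h,(95,110,30),(125,255,255))
di=cv2.bitwise_not(bl)&m
for n,k in(("brass",br),("disc",di)):
    c=max(cv2.findContours(k,cv2.RETR_EXTERNAL,cv2.CHAIN_APPROX_NONE)[0],key=cv2.contourArea)
    mm=cv2.moments(c);u,v=mm["m10"]/mm["m00"],mm["m01"]/mm["m00"]
    print(n,u,v,cv2.boundingRect(c),cv2.contourArea(c),hit(w,u,v,.025),hit(w,u,v,.035),hit(w,u,v,.040))
cv2.imwrite("pics/w3.png",np.hstack([cv2.resize(im[60:300,180:340],None,fx=2.4,fy=2.4,interpolation=cv2.INTER_CUBIC)]))
```

```text
[[ 0.9991  0.042   0.0001  0.5398]
 [ 0.042  -0.9991 -0.     -0.2866]
 [ 0.0001  0.     -1.      0.1663]]
brass 260.96581196581195 140.86752136752136 (255, 135, 13, 13) 117.0 [ 0.5808 -0.292   0.025 ] [ 0.5821 -0.2917  0.035 ] [ 0.5827 -0.2916  0.04  ]
disc 260.95315549772283 139.6833658642377 (239, 118, 45, 45) 1537.0 [ 0.5818 -0.2919  0.025 ] [ 0.5831 -0.2917  0.035 ] [ 0.5837 -0.2915  0.04  ]
```

View pics/w3.png

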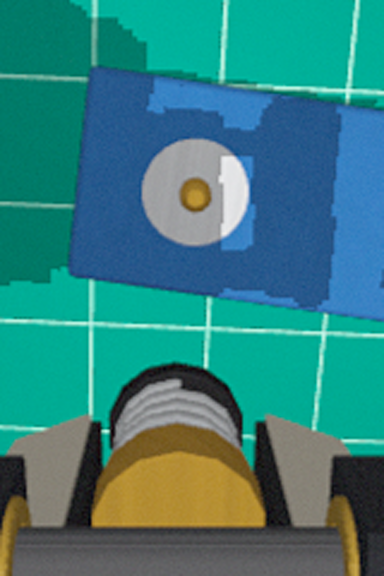

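In the tool's units: 0.03 m is 0.6, 0.022 m is 0.44.

>>> nudge_tcp(deltas={"segments":[[0.44,0.07,0,0,0],[0.406,0.07,0,0,0],[0,0,0.6,0,0],[0,0,0.6,0,0],[0,0,0.4,0,0],[0,0,0.2,0,0],[0,0,0,0,0],[0,0,0,0,0],[0,0,0,0,0],[0,0,0,0,0]]})

```text
clock: 11.2
position: [0.583, -0.2924, 0.0774]
ee_rot: [3.14, 0.066, 0.003]
force: [0.6, -0.6, -0.7]
width: 0.365
gripper_force: 20.0
```

Run:
```python
from h import *
print(T(probe_bus.observe())[:3])
s=snap("scene");d=snap("side")
f=lambda i,P:(lambda u,v:cv2.resize(i["image"][int(v)-40:int(v)+40,int(u)-40:int(u)+40],None,fx=4.5,fy=4.5,interpolation=cv2.INTER_CUBIC))(*proj(i,P))
cv2.imwrite("pics/c4.png",np.hstack([f(s,[.582,-.292,.05]),f(d,[.582,-.292,.05])]))
```

```text
[[ 0.9991  0.0417  0.0018  0.583 ]
 [ 0.0417 -0.9991 -0.0007 -0.2924]
 [ 0.0018  0.0008 -1.      0.0774]]
```

View pics/c4.png

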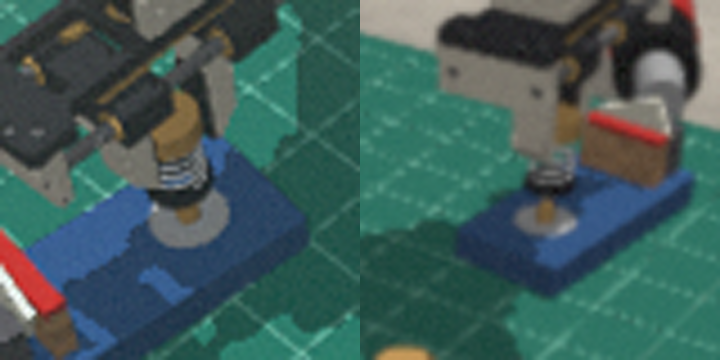

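>>> nudge_tcp(deltas={"segments":[[0,0,0,0,0],[0,0,0,0,0]]})

```text
clock: 11.5
position: [0.5824, -0.2921, 0.0765]
ee_rot: [3.141, 0.066, 0.001]
force: [0.0, -0.4, -1.4]
width: 0.363
gripper_force: 20.0
```

Run:
```python
from h import *
print(probe_bus.observe()["position"])
for n in("scene","side"):
    i=snap(n);im=i["image"];c=np.array(proj(i,[.582,-.292,.05]))
    x0,y0=(c-40).astype(int);h=cv2.cvtColor(im,cv2.COLOR_BGR2HSV)
    print(n,"pred pin",np.array(proj(i,[.5824,-.2918,.035])),"pred foot top/bot",np.array(proj(i,[.5824,-.2918,.0586])),np.array(proj(i,[.5824,-.2918,.0506])))
    px,py=(np.array(proj(i,[.5824,-.2918,.035]))).astype(int)
    s=im[py-16:py+12,px-16:px+16]
    V=s.max(2)
    print("x",px-16,"y",py-16)
    for r in range(28):print(py-16+r,' '.join('%s%02d'%('b' if (q[2]>1.4*q[0]) else ('B' if q[0]>1.4*q[2] else '.'),min(99,q.max()//2)) for q in s[r].astype(int)))
```

```text
[ 0.5824 -0.2921  0.0765]
scene pred pin [170.4003 258.2995] pred foot top/bot [168.9076 251.5039] [169.4186 253.8302]
x 154 y 242
242 .49 b60 .36 .21 .23 .22 .23 .24 .34 b62 b65 b64 b67 b64 b66 b63 b59 b51 b44 b39 .21 .19 .33 .57 .58 B63 B62 B61 B62 B61 B60 B63
243 b45 b57 b38 .22 .22 .20 .31 .43 .43 b64 b66 b66 b64 b65 b64 b58 b47 b48 b45 .40 B52 B42 .31 .47 .58 B62 B61 B62 B63 B60 B62 B62
244 .55 b54 .26 .21 .22 .29 .47 .58 .46 b45 b65 b63 b62 b58 b49 b51 b49 b49 b46 .51 B79 B72 B63 B72 B74 B59 B61 B59 B62 B63 B61 B62
245 .57 .52 .37 .26 .30 .47 .59 .56 .53 b38 b51 b54 b51 b53 b51 b51 b49 b48 .48 .54 B62 B76 B75 B73 B72 B72 B56 B53 B62 B63 B62 B62
246 .56 .58 .60 .50 .54 .59 .57 .57 .53 .39 b53 b52 b52 b51 b50 b51 b50 b47 .46 .55 B59 B75 B74 B72 B71 B65 B51 B60 B54 B61 B63 B61
247 .58 .57 .59 .58 .55 .55 .57 .56 .53 .38 b52 b52 b53 b53 b52 b47 .48 .45 .60 .59 B59 B69 B72 B68 B66 B46 B47 B45 B45 B52 B60 B63
248 .56 .54 .52 .57 .56 .55 .57 .57 .54 .
[... 5962 characters left out ...]
 B71 B67 B66 B68 B67 B68 B68 B67 B64 B58
175 B39 B41 B42 B43 B44 B43 B42 B42 B43 B43 B43 B42 B44 B43 B45 B46 B51 B60 B70 B69 B70 B69 B68 B66 B67 B68 B67 B68 B66 B63 B56 B44
176 B36 B36 B37 B40 B42 B44 B42 B43 B43 B43 B42 B43 B43 B43 B45 B51 B55 B64 B68 B69 B67 B68 B67 B68 B68 B67 B67 B64 B60 B51 B41 B39
177 B36 B35 B38 B36 B39 B39 B41 B44 B42 B42 B42 B43 B42 B41 B49 B60 B65 B66 B68 B66 B67 B68 B67 B67 B67 B65 B61 B55 B44 B41 B40 B37
178 B37 B36 B36 B36 B35 B36 B38 B40 B41 B42 B40 B41 B43 B43 B44 B53 B65 B67 B67 B67 B66 B67 B65 B66 B64 B57 B47 B41 B39 B41 B38 B38
179 B36 B36 B34 B36 B38 B36 B36 B36 B37 B37 B39 B42 B42 B42 B47 B55 B66 B67 B68 B67 B67 B67 B65 B62 B54 B43 B37 B38 B39 B38 B38 B39
```

Both cameras put the foot ring about 1 mm short of the pin in +x/+y, which is within the bore's slack. I'll trim it slightly and lower gently, watching the force.

In the tool's units: 0.003 m is 0.06, 0.0008 m is 0.016.

>>> nudge_tcp(deltas={"segments":[[0.016,-0.014,0,0,0],[0,0,0.06,0,0],[0,0,0.06,0,0],[0,0,0.06,0,0],[0,0,0.06,0,0],[0,0,0,0,0],[0,0,0,0,0]]})

```text
clock: 12.3
position: [0.583, -0.2913, 0.0641]
ee_rot: [-3.141, -0.065, 0.0]
force: [-0.1, -0.0, 0.1]
width: 0.361
gripper_force: 20.0
```

>>> nudge_tcp(deltas={"segments":[[0,0,0.04,0,0],[0,0,0.04,0,0],[0,0,0.04,0,0],[0,0,0.04,0,0],[0,0,0,0,0],[0,0,0,0,0]]})

```text
clock: 12.9
position: [0.583, -0.2913, 0.0562]
ee_rot: [-3.141, -0.065, 0.0]
force: [-0.9, 0.2, -2.2]
width: 0.362
gripper_force: 20.0
```

In the tool's units: 0.0015 m is 0.03, 0.001 m is 0.02.

>>> nudge_tcp(deltas={"segments":[[0,0,0.03,0,0],[0,0,0.03,0,0],[0,0,0.02,0,0],[0,0,0,0,0],[0,0,0,0,0]]})

```text
clock: 13.4
position: [0.5831, -0.2913, 0.0523]
ee_rot: [-3.141, -0.066, -0.0]
force: [-0.5, 0.6, -0.2]
width: 0.359
gripper_force: 20.0
```

>>> nudge_tcp(deltas={"segments":[[0,0,0.01,0,0],[0,0,0,0,0],[0,0,0,0,0]]})

```text
clock: 13.7
position: [0.5831, -0.2913, 0.0518]
ee_rot: [-3.141, -0.066, -0.0]
force: [0.3, 1.6, 1.3]
width: 0.363
gripper_force: 20.0
```

>>> nudge_tcp(deltas={"segments":[[0,0,0,0,0.6],[0,0,0,0,0.6],[0,0,0,0,0.6],[0,0,0,0,0.6],[0,0,0,0,0.6]]})

```text
clock: 14.2
position: [0.5831, -0.2914, 0.0517]
ee_rot: [3.141, 0.065, 0.0]
force: [-0.2, -0.4, 0.0]
width: 0.602
gripper_force: 0.0
```

>>> nudge_tcp(deltas={"segments":[[0,0,-0.2,0,0.6],[0,0,-0.4,0,0.6],[0,0,-0.8,0,0.6],[0,0,-0.8,0,0.6],[0,0,-0.7,0,0.6],[0,0,0,0,0],[0,0,0,0,0],[0,0,0,0,0],[0,0,0,0,0]]})

```text
clock: 15.1
position: [0.5824, -0.2908, 0.1955]
ee_rot: [-3.14, -0.066, 0.003]
force: [-1.0, 0.0, -0.1]
width: 0.302
gripper_force: 0.0
```

Run:
```python
from h import *
print(T(probe_bus.observe())[:3])
w=snap("wrist","pics/w5.png")
for c in caps(w,.077):print(np.round(c[:5],1),c[5])
```

```text
[[ 0.9991  0.0418 -0.002   0.5824]
 [ 0.0418 -0.9991  0.0009 -0.2908]
 [-0.002  -0.0009 -1.      0.1955]]
[270.5 347.5 166.5 334.   15. ] [ 0.4217 -0.3405  0.077 ]
[253.6 190.   19.1  36.   39. ] [ 0.5829 -0.2913  0.077 ]
```

View pics/w5.png

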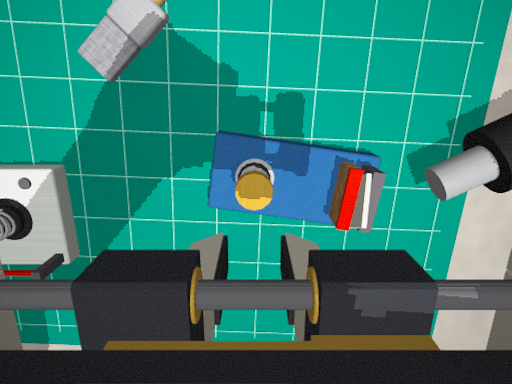

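The spring stands upright on the pin with its cap at about (254,188), and the jaw is clear to the right. Now the confirming press.

In the tool's units: 0.03 m is 0.6, 0.015 m is 0.3.

>>> nudge_tcp(deltas={"segments":[[0,0,0.6,0,0],[0,0,0.6,0,0],[0,0,0.6,0,0],[0,0,0.3,0,0],[0,0,0.1,0,0],[0,0,0,0,0],[0,0,0,0,0],[0,0,0,0,0],[0,0,0,0,0]]})

```text
clock: 16.05
position: [0.5837, -0.2915, 0.0878]
ee_rot: [3.14, 0.066, 0.003]
force: [-0.1, 0.6, 0.2]
width: 0.005
gripper_force: 0.0
```

>>> nudge_tcp(deltas={"segments":[[0,0,0.08,0,0],[0,0,0.06,0,0],[0,0,0.06,0,0],[0,0,0.06,0,0],[0,0,0.04,0,0],[0,0,0,0,0],[0,0,0,0,0]]})

```text
clock: 16.75
position: [0.5831, -0.2913, 0.072]
ee_rot: [-3.141, -0.065, -0.0]
force: [-0.3, 1.0, 4.6]
width: 0.003
gripper_force: 2.4
```

>>> nudge_tcp(deltas={"segments":[[0,0,0.06,0,0],[0,0,0.04,0,0],[0,0,0.04,0,0],[0,0,0,0,0],[0,0,0,0,0]]})

```text
clock: 17.25
position: [0.5833, -0.2914, 0.0654]
ee_rot: [3.141, 0.065, 0.001]
force: [-1.5, 1.3, 9.2]
width: 0.005
gripper_force: 4.5
```

In the tool's units: 0.002 m is 0.04.

>>> nudge_tcp(deltas={"segments":[[0,0,0.04,0,0],[0,0,0.04,0,0],[0,0,0,0,0],[0,0,0,0,0],[0,0,0,0,0],[0,0,0,0,0]]})

```text
clock: 17.85
position: [0.5832, -0.2914, 0.0617]
ee_rot: [-3.141, -0.065, -0.001]
force: [-1.9, 1.7, 12.0]
width: 0.002
gripper_force: 5.7
```

>>> nudge_tcp(deltas={"segments":[[0,0,0,0,0],[0,0,0,0,0],[0,0,0,0,0],[0,0,0,0,0],[0,0,0,0,0],[0,0,0,0,0]]})

```text
clock: 18.45
position: [0.5833, -0.2914, 0.0617]
ee_rot: [3.141, 0.065, 0.001]
force: [-3.8, 2.5, 11.7]
width: 0.002
gripper_force: 5.7
```

>>> nudge_tcp(deltas={"segments":[[0,0,0,0,0],[0,0,0,0,0]]})

```text
clock: 18.65
position: [0.5832, -0.2914, 0.0617]
ee_rot: [-3.141, -0.065, -0.001]
force: [-3.3, 1.7, 11.5]
width: 0.004
gripper_force: 5.7
```

In the tool's units: 0.0006 m is 0.012.

>>> nudge_tcp(deltas={"segments":[[0,0,0.012,0,0],[0,0,0,0,0],[0,0,0,0,0],[0,0,0,0,0],[0,0,0,0,0],[0,0,0,0,0],[0,0,0,0,0]]})

```text
clock: 19.35
position: [0.5832, -0.2914, 0.0612]
ee_rot: [-3.141, -0.065, -0.001]
force: [-3.7, 2.5, 12.3]
width: 0.008
gripper_force: 5.9
```

>>> nudge_tcp(deltas={"segments":[[0,0,-0.06,0,0],[0,0,-0.08,0,0],[0,0,-0.1,0,0],[0,0,-0.1,0,0],[0,0,-0.4,0,0],[0,0,-0.8,0,0],[0,0,-0.8,0,0],[-0.8,0,-0.4,0,0],[-0.4,0,0,0,0],[0,0,0,0,0]]})

```text
clock: 20.35
position: [0.5204, -0.2951, 0.1981]
ee_rot: [3.141, 0.061, 0.0]
force: [-0.2, 1.1, -0.3]
width: 0.002
gripper_force: 0.0
```

>>> nudge_tcp(deltas={"segments":[[0,0,0,0,0],[0,0,0,0,0],[0,0,0,0,0]]})

```text
clock: 20.65
position: [0.5238, -0.2934, 0.1965]
ee_rot: [-3.141, -0.067, 0.001]
force: [0.5, 1.0, -0.0]
width: 0.007
gripper_force: 0.0
```

Run:
```python
from h import *
w=snap("wrist")
for c in caps(w,.077):print(np.round(c[:5],1),c[5])
s=snap("scene");d=snap("side");out=[]
for i in(s,d):
    for P in((.582,-.292,.05),(.522,.063,.05)):
        u,v=np.array(proj(i,P)).astype(int);out.append(cv2.resize(i["image"][v-45:v+45,u-45:u+45],(290,290),interpolation=cv2.INTER_CUBIC))
cv2.imwrite("pics/end.png",np.vstack([np.hstack(out[:2]),np.hstack(out[2:])]))
```

```text
[229. 346. 151. 303.  14.] [ 0.3612 -0.3061  0.077 ]
[253.5 123.1  20.3  38.   41. ] [ 0.5818 -0.2914  0.077 ]
```

View pics/end.png

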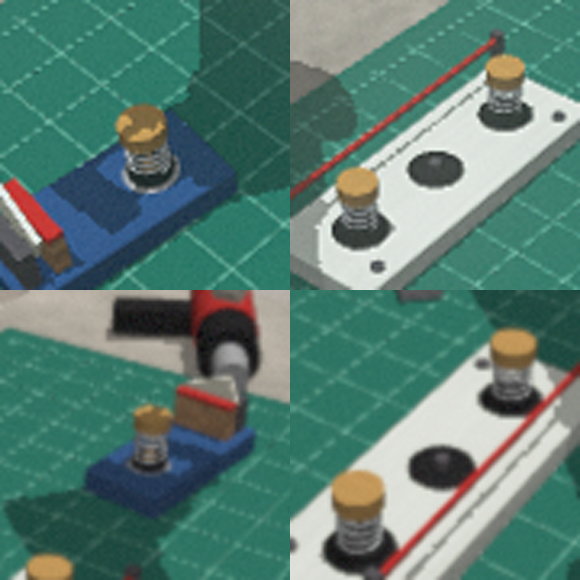

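The views show the chosen spring upright and fully down on the pin, the other two standing on the tester, and the arm clear of everything.

```bash
python3 -c "
from cell import arm, viewer, probe_bus
print(arm.sign_off())"
```

```text
the job is handed in; nothing more can be done
None
```

The middle spring is the 12 N one: it read about 12 N at the red bar and again on the clamp's pin, where it now stands upright and released; I pressed only that spring on the tester, the other two were left standing there, and the job is handed in (result not shown).

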